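Bolt the brush chest

TASK

Lock the wooden brush-and-paint chest: slide the barrel bolt on its lid all the way across into the keeper on the other lid leaf, then turn its handle down into the notch until it lies level. Leave the jar, the dish and the paperweight on the chest where they are, and let go of the bolt.

Things in the scene. Friction and masses are not known exactly. Their poses are not given: they have to be found in the camera images.
- chest: Low wooden chest, 246 (x) by 384 (y) mm over its lid, 70 high, fixed. Origin: centre of its underside; z up, y along its long side. Lid in two closed leaves meeting on a seam at y = +50. On the lid a steel barrel bolt lies along y, its axis at x = -30, z = 104; it sits on a cleat and plate, x -54 to -8, y -103 to +43, 20 above the lid. In front of that (x below -54) the lid is bare.
- bolt (a joint): Travel of the bolt (12 mm round rod) along the chest's +y, m: 0 drawn back, 0.060 hard against its stop, tip through the keeper. Friction about 2 N; stays where left. From 0.054 to 0.060 the stem can go down into the notch. Starts between 0 and 0.015.
- handle (a joint): Angle of the bolt's handle about the rod's axis, rad: 0 standing straight up, growing as it turns over towards the chest's -x side, 1.571 (its stop) level in the notch, pointing to the chest's -x. Friction 0.05 N m (about 1 N at the knob), it stays where it is left. Starts between 0 and 0.4.
- knob (a point): Centre of the handle's ball knob, a steel ball of 18 mm diameter on a stem of 8 mm diameter; 55 mm from the rod's axis. It moves with bolt and handle.
- notch (a point): Point on the rod's axis (chest x = -30, y = 0, z = 104) where the handle's root comes when the bolt is fully across; axes as the chest's. With the bolt home and the handle level the knob's centre is 55 mm from here towards the chest's -x, 34 above the bare lid. The notch itself, 18 mm wide, spans chest y -10 to +8 in the fence.
- fence (a point): Top edge, at mid-length, of the steel fence that stands on the rod's -x side and stops the handle turning down too early: chest x -50 to -44, y -70 to +22, top at z = 118 (14 above the rod's axis). The handle can lean about 0.6 rad before it rests on it. Its one gap is the notch. Two barrel collars, 23 wide, top at z = 116, hold the rod at chest y -98 to -76 and +14 to +36.
- keeper (a point): Centre of the keeper, a steel collar 23 wide and 22 long (chest y +63 to +85) on a small cleat on the other lid leaf, on the rod's axis; the rod's tip goes into it.
- paint_jar: Small closed brass-coloured jar, 48 diameter, 55 high, standing on the chest's lid behind (+x of) the bolt. Origin: centre of its underside. Leave it.
- dish: Small white dish, 68 diameter, 22 high, standing on the chest's lid behind (+x of) the bolt. Origin: centre of its underside. Leave it.
- paperweight: Dark wooden bar, 150 by 28 by 16 high, lying on the chest's smaller lid leaf beyond the keeper. Origin: centre of its underside, x along it. Leave it.

How it is judged:
By the outcome, as a careful person would: the job done as asked, in the order asked, and still so for the second after the job is handed in, with the robot touching nothing.
It also fails if it takes over 35 s, if anything falls off the work surface, if the arm or the gripper's body presses on something with over 40 N, if the wrist force passes 120 N, or if a joint passes its speed limit or range.

ROBOT

A 7-joint arm with a two-finger parallel gripper is mounted at the origin on the work surface. World frame = base frame: x ahead of the robot, y to its left, z up, the work surface at z = 0. Lengths are in m, angles in rad, forces in N, time in s.
With the tool pointing down it reaches from about 0.4 to 0.85 m from the base axis. Payload 10.4 kg.
Tool frame: the origin (TCP) lies at the very end of the fingers, on their centre line; the grasp point (between the pads) lies 19 mm behind it; z points along the fingers, y is the direction in which the jaws open and shut (so a half turn about z gives the same grasp; the last joint's range is limited). The gripper opens to 85 mm and grips with 20 to 120 N. Pads are 22 mm wide; open, the fingers measure 114 mm over their backs; the gripper's body (76 mm by 85 mm) begins 54 mm behind the grasp point. The pads swing forward as they close: fully open they stand 13 mm farther back than shut.
Start: joints at [1.123, 0.332, -0.065, 1.46, 0.022, 1.35, -0.088], TCP at [0.258, -0.569, 0.231] pointing down, gripper open.
Joint ranges: [-2.6, 2.6], [-0.5, 2.12], [-1.47, 1.34], [0.16, 2.42], [-1.27, 4.41], [0.06, 2.06], [-2.6, 2.6]. Speed limits (rad/s): [2.22, 2.22, 2.79, 2.79, 3.14, 3.14, 3.14].

INTERFACE

Orientations are given as a unit quaternion [x, y, z, w].
In Python, from workcell import get_obs, camera, camera_info, hand_in gives the robot as it stands.
- The arm moves only by the tool move_arm, never from a script. Its argument "moves" is a list of rows, each a list of 3 entries, a list of its own where there are three numbers: the shift along the tool's x, y, z in units of 25 mm (1.0 is 25 mm), then the turn, a rotation vector about the tool's x, y, z in degrees, then the opening, from 0 (shut) to 1 (fully open). A call has 1 to 5 rows; each row shifts and turns the commanded pose from where the row before left it, along the tool's axes as they then stand; what a row does not reach is not made up. A row lasts 1/8 s, in which the tool goes at most 62.5 mm and 10.7 degrees, less where a joint would pass 70% of its speed; a pose out of reach is approached as far as the arm can. A call is refused whole if a number of a shift passes 1 or a number of a turn 10.7, either way. A call with a gripper value outside its range is refused whole. The fingers move at their own pace and stop on an object; "squeeze" is the grip in N (left out, the last holds). Time passes only in rows, so rows that do not move let the fingers close. It gives the time, the measured TCP pose, the force and the opening at its end, in the units of the state.
- get_obs(): the state, without advancing time (a new reading comes with each control period).
- camera(name): name is "scene" or "side" or "wrist"; returns the picture (420x560x3 uint8, red, green, blue); there is no depth.
- camera_info(name): a dict with "fx", "fy", "cx", "cy" (pixels), "origin" and "rotation" of the camera in the world. Camera axes: x right, y down, z forward; pixel columns grow to the right and rows downward; lengths in m; the calibration is good to about 2 mm. A picture is of the moment at which its call begins: read the wrist's pose just before it. camera_info takes no time and is no camera call; for the wrist camera it gives the pose at the moment of the call.
- hand_in(): hands the job in, once; it reports no verdict.
The state is a dict: "clock": time; "joint_pos": joint angles; "joint_velocities": joint speeds; "tau": joint torques, N m; "position": TCP position; "ee_rot": TCP orientation; "ft_force": force on the tool from outside, world axes, zero at the start; "torque": the same for the moment, N m; "grip_width": opening from 0.0 (shut) to 1.0 (fully open).
Only numpy, scipy, OpenCV 4.12 (cv2) and the standard library are available. Lean on these libraries where they do the work, as an engineer would, in place of code of your own. Each camera call takes 0.05 s, during which the arm holds its last target. There are 200 camera calls.

## Working session

There is one attempt and no reset: what is moved stays moved. The work goes in short steps, Python scripts to look and compute and a tool call to move; the robot and the scene stay as the last step left them, time stands still between calls to the robot, and variables do not carry over. Pictures are saved under pics/ and viewed, about 8 in all and at most 12, crops included, and the job is handed in when it is done.

Besides the shell and the picture viewer there is one more tool, called after "Request:" in YAML: its name, and indented under it one key for each argument. move_arm: Moves the arm, as the interface text tells. Its arguments: {"type":"object","properties":{"moves":{"type":"array","items":{"type":"array"}},"squeeze":{"type":"number"}},"required":["moves"]}

```bash
mkdir -p pics
python3 - <<'E'
from workcell import *
import cv2,numpy as np
o=get_obs();print(o['clock'],o['position'],o['ee_rot'])
for n in("scene","side"):
    im=camera(n);cv2.imwrite(f"pics/{n}0.png",im[:,:,::-1]);i=camera_info(n);print(n,i)
E
```

```text
0.0 [ 0.25742494 -0.56912117  0.2305259 ] [ 9.77528496e-01  2.10802192e-01 -1.64602509e-04 -6.68975015e-04]
scene {'fx': 448.1825944710669, 'fy': 448.1825944710669, 'cx': 280.2469822718762, 'cy': 210.09495285425197, 'origin': array([1.17604222, 0.28068301, 0.61709525]), 'rotation': array([ 0.4872244 ,  0.77040771, -0.34353483, -0.22598267])}
side {'fx': 444.74459158699074, 'fy': 444.74459158699074, 'cx': 271.32533045832554, 'cy': 210.20747684730364, 'origin': array([0.39114529, 0.4524828 , 0.68316748]), 'rotation': array([-0.27170404,  0.90415602, -0.31802116,  0.08684091])}
```

View pics/scene0.png

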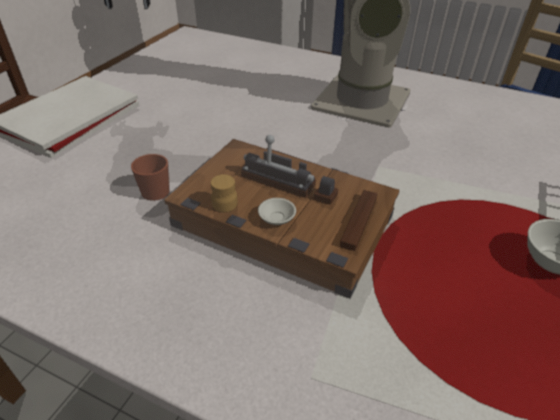

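View pics/side0.png

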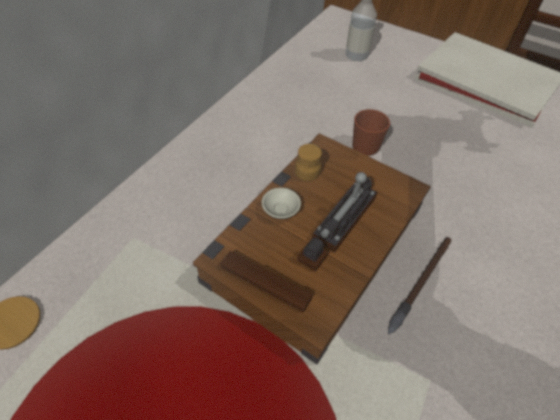

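Scene: the lid's top corners are near (170,195), (235,146), (398,187) and (352,270), with the knob near (270,139). Side: corners near (320,136), (430,188), (318,348) and (198,265), with the knob near (361,178). Next I'll enlarge both for accurate points.

Run:
```python
import cv2,numpy as np
a=cv2.imread('pics/scene0.png')[125:305,160:410];b=cv2.imread('pics/side0.png')[125:365,185:445]
cv2.imwrite('pics/c1.png',cv2.resize(a,None,fx=3.2,fy=3.2,interpolation=cv2.INTER_CUBIC)); cv2.imwrite('pics/c2.png',cv2.resize(b,None,fx=2.5,fy=2.5,interpolation=cv2.INTER_CUBIC))
```

```text
(no output)
```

View pics/c1.png

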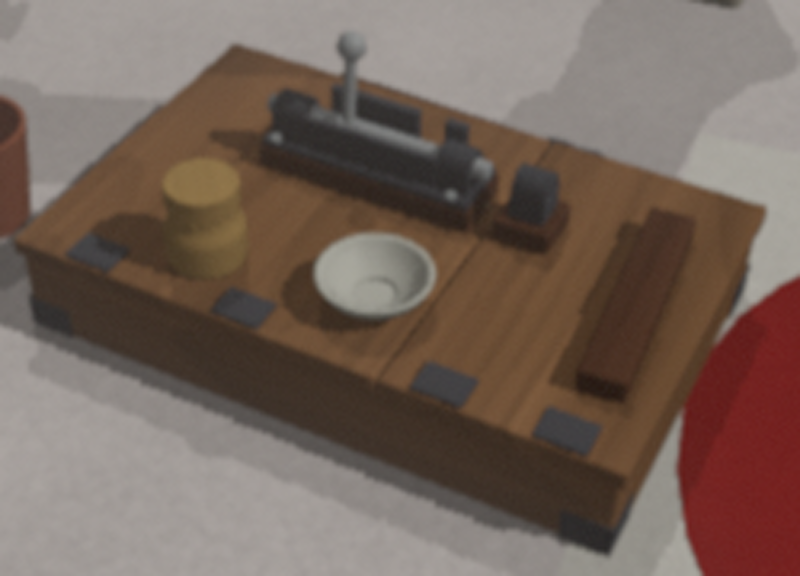

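View pics/c2.png

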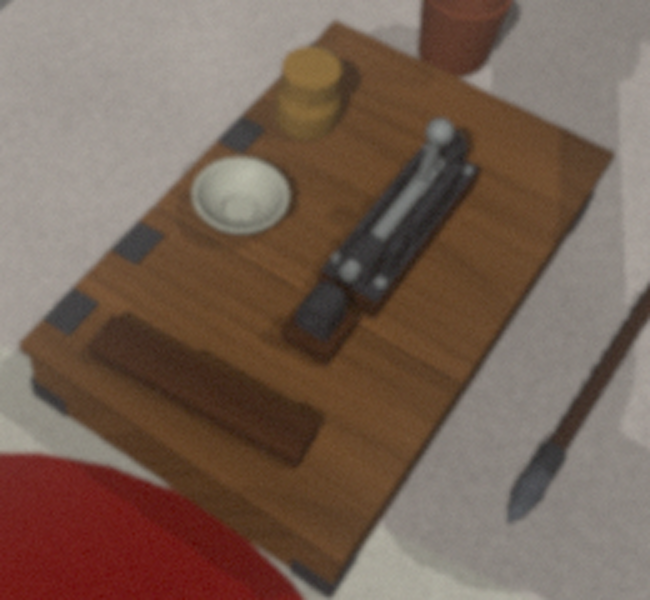

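Crop 1 (scene) shows lid corners at (237,45), (20,243), (625,478) and (765,208), with the knob at (351,46). Crop 2 (side) shows corners at (335,22), (612,155) and (25,345), with the knob at (440,131). The handle is nearly upright, and the bolt is drawn back.

```bash
cat > h.py <<'E'
import numpy as np
from scipy.spatial.transform import Rotation as R
from workcell import camera_info,get_obs
def ray(n,p):
    i=camera_info(n);d=np.array([(p[0]-i['cx'])/i['fx'],(p[1]-i['cy'])/i['fy'],1.])
    return np.array(i['origin']),R.from_quat(i['rotation']).apply(d/np.linalg.norm(d))
def plane(n,p,z):
    o,d=ray(n,p);return o+d*(z-o[2])/d[2]
def tri(a,b):
    M=0;v=0;rs=[ray(*a),ray(*b)]
    for o,d in rs:P=np.eye(3)-np.outer(d,d);M=M+P;v=v+P@o
    x=np.linalg.solve(M,v);return x,[np.linalg.norm(np.cross(x-o,d)) for o,d in rs]
E
python3 - <<'E'
from h import *
s1=lambda x,y:((x+.5)/3.2+160-.5,(y+.5)/3.2+125-.5); s2=lambda x,y:((x+.5)/2.5+185-.5,(y+.5)/2.5+125-.5)
m={}
L=np.array([[-.123,-.192],[.123,-.192],[.123,.192],[-.123,.192]])
A=[(237,45),(20,243),(625,478),(765,208)];B=[(612,155),(335,22),(25,345),None]
src=[];dst=[]
for k in range(4):
    p=plane('scene',s1(*A[k]),.07);q=None if B[k] is None else plane('side',s2(*B[k]),.07);print(L[k],p,q)
    src.append(L[k]);dst.append(p[:2])
    if q is not None: src.append(L[k]);dst.append(q[:2])
src=np.array(src);dst=np.array(dst);sc=src-src.mean(0);dc=dst-dst.mean(0)
yaw=np.arctan2((sc[:,0]*dc[:,1]-sc[:,1]*dc[:,0]).sum(),(sc*dc).sum());c,s=np.cos(yaw),np.sin(yaw);Rm=np.array([[c,-s],[s,c]])
t=dst.mean(0)-Rm@src.mean(0);print('yaw',yaw,np.degrees(yaw),'t',t);print('res mm',(dst-(src@Rm.T+t))*1e3)
k,e=tri(('scene',s1(351,46)),('side',s2(440,131)));print('knob',k,e,'chest',Rm.T@(k[:2]-t),k[2])
# notch/keeper end checks: rod tip top, keeper centre top
for nm,a,b in(('keepertop',(537,180),(322,300)),):
    x,e=tri(('scene',s1(*a)),('side',s2(*b)));print(nm,x,e,Rm.T@(x[:2]-t))
print('notch',Rm@[-.03,0]+t)
o=get_obs();print(R.from_quat(o['ee_rot']).as_matrix(),o['clock'])
E
```

```text
[-0.123 -0.192] [ 0.43781221 -0.17121731  0.07      ] [ 0.43656637 -0.17098329  0.07      ]
[ 0.123 -0.192] [ 0.68095561 -0.17964473  0.07      ] [ 0.67866975 -0.18307578  0.07      ]
[0.123 0.192] [0.69887206 0.19730934 0.07      ] [0.69289549 0.19759592 0.07      ]
[-0.123  0.192] [0.45550717 0.20808493 0.07      ] None
yaw -0.04391939515887288 -2.5163959813707155 t [0.56668958 0.01361204]
res mm [[ 2.43382803  1.58515197]
 [ 1.18799529  1.81917497]
 [-0.18554651  3.9584334 ]
 [-2.47141133  0.52738227]
 [ 0.87126955 -2.7172047 ]
 [-5.10530027 -2.43062625]
 [ 3.26916525 -2.74231167]]
knob [ 0.52972762 -0.0371717   0.15953095] [np.float64(0.0002883647368053038), np.float64(0.0002883647368053614)] chest [-0.03469665 -0.0523576 ] 0.1595309457571358
keepertop [0.54075717 0.08753753 0.11038145] [np.float64(0.0005033302132097812), np.float64(0.0005033302132096854)] [-0.02915312  0.07271563]
notch [0.53671851 0.0149292 ]
[[ 9.11123945e-01  4.12132093e-01 -5.42577432e-04]
 [ 4.12132449e-01 -9.11123275e-01  1.10577568e-03]
 [-3.86292817e-05 -1.23111246e-03 -9.99999241e-01]] 0.1
```

The knob is at chest (-35,-52), z 159.5, so the bolt is at about 8 mm and the handle at about 0.08 rad. That fits the given sizes, and the keeper check agrees too. The plan is to grip the ball with the jaws along chest y, slide it, swing it over with the tool kept vertical, and release.

Request:
move_arm:
  moves:
    - [[0.98, -0.78, 0], [0, 0, 0], 1]
    - [[0.98, -0.78, 0], [0, 0, 0], 1]
    - [[0.98, -0.78, 0], [0, 0, 0], 1]
    - [[0.98, -0.78, 0], [0, 0, 0], 1]
    - [[0.98, -0.78, 0], [0, 0, 0], 1]
  squeeze: 30

```text
clock: 0.72
position: [0.3293, -0.429, 0.231]
ee_rot: [0.978, 0.211, -0.0, -0.0]
ft_force: [0.6, -0.5, 0.2]
grip_width: 0.999
```

Request:
move_arm:
  moves:
    - [[0.98, -0.78, 0], [0, 0, 0], 1]
    - [[0.98, -0.78, 0], [0, 0, 0], 1]
    - [[0.98, -0.78, 0], [0, 0, 0], 1]
    - [[0.98, -0.78, 0], [0, 0, 0], 1]
    - [[0.98, -0.78, 0], [0, 0, 0], 1]

```text
clock: 1.35
position: [0.4007, -0.2898, 0.2311]
ee_rot: [0.978, 0.211, -0.0, -0.0]
ft_force: [0.9, -0.6, -0.2]
grip_width: 1.007
```

Request:
move_arm:
  moves:
    - [[0.98, -0.78, 0], [0, 0, 0], 1]
    - [[0.98, -0.78, 0], [0, 0, 0], 1]
    - [[0.98, -0.78, 0], [0, 0, 0], 1]
    - [[0.98, -0.78, 0], [0, 0, 0], 1]
    - [[0.98, -0.78, 0], [0, 0, 0], 1]

```text
clock: 1.98
position: [0.4721, -0.1505, 0.2311]
ee_rot: [0.978, 0.211, -0.0, -0.0]
ft_force: [0.7, -1.0, 0.3]
grip_width: 1.001
```

Request:
move_arm:
  moves:
    - [[0, 0, 0], [0, 0, 9], 1]
    - [[0, 0, 0], [0, 0, 9], 1]
    - [[0, 0, 0], [0, 0, 8.9], 1]
    - [[0, 0, 0], [0, 0, 0], 1]

```text
clock: 2.48
position: [0.4717, -0.1515, 0.2311]
ee_rot: [1.0, -0.022, -0.0, -0.0]
ft_force: [-0.0, -0.1, 0.5]
grip_width: 0.998
```

```bash
cat > g.py <<'E'
from h import *
import sys
def go(t):
    o=get_obs();M=R.from_quat(o['ee_rot']).as_matrix()
    print('t',round(o['clock'],2),'pos',o['position'].round(4),'units',(M.T@(np.array(t)-o['position'])/.025).round(2),'yaw',np.degrees(np.arctan2(M[1,0],M[0,0])).round(2),'z',M[:,2].round(3),'F',o['ft_force'].round(1),'w',round(o['grip_width'],3))
go([float(a) for a in sys.argv[1:4]])
E
python3 g.py .5297 -.0372 .1405
```

```text
t 2.48 pos [ 0.4717 -0.1515  0.2311] units [ 2.12 -4.67  3.62] yaw -2.51 z [-0.  0. -1.] F [-0.  -0.1  0.5] w 0.998
```

Request:
move_arm:
  moves:
    - [[0.42, -0.93, 0], [0, 0, 0], 1]
    - [[0.42, -0.93, 0], [0, 0, 0], 1]
    - [[0.42, -0.94, 0], [0, 0, 0], 1]
    - [[0.43, -0.93, 0], [0, 0, 0], 1]
    - [[0.43, -0.94, 0], [0, 0, 0], 1]

```text
clock: 3.1
position: [0.5303, -0.0365, 0.2312]
ee_rot: [1.0, -0.02, -0.0, 0.0]
ft_force: [1.0, -0.4, -0.4]
grip_width: 1.002
```

Request:
move_arm:
  moves:
    - [[0, 0, 0.7], [0, 0, 0], 1]
    - [[0, 0, 0.7], [0, 0, 0], 1]
    - [[0, 0, 0], [0, 0, 0], 1]

```text
clock: 3.48
position: [0.5286, -0.0384, 0.1942]
ee_rot: [1.0, -0.023, -0.002, 0.0]
ft_force: [0.0, -0.4, -0.1]
grip_width: 1.005
```

```bash
python3 g.py .5297 -.0372 .1405
python3 - <<'E'
from h import *
from workcell import camera
import cv2
i=camera_info('wrist');r=R.from_quat(i['rotation'])
p=r.inv().apply(np.array([.5297,-.0372,.1595])-i['origin']);print('knob pred',p[:2]/p[2]*i['fx']+[i['cx'],i['cy']])
cv2.imwrite('pics/w1.png',camera('wrist')[:,:,::-1])
E
```

```text
t 3.48 pos [ 0.5286 -0.0384  0.1942] units [ 0.05 -0.05  2.15] yaw -2.59 z [-0.004 -0.    -1.   ] F [ 0.  -0.4 -0.1] w 1.005
knob pred [279.79205208 248.7201128 ]
```

View pics/w1.png

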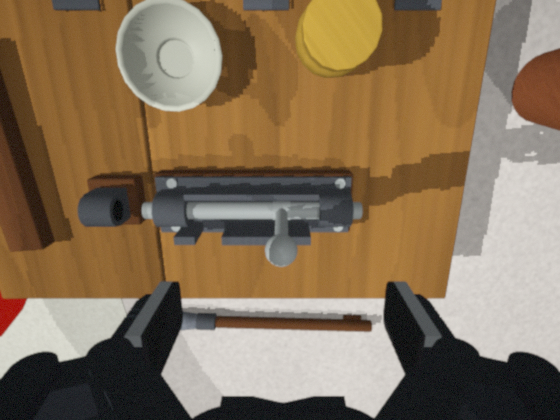

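The knob appears at (281,250) against a predicted (280,249), and the rod is level in the image, so the pose is confirmed. Now I'll descend and grip.

Request:
move_arm:
  moves:
    - [[0.02, -0.02, 0.7], [0, 0, 0], 1]
    - [[0.03, -0.03, 0.7], [0, 0, 0], 1]
    - [[0, 0, 0.7], [0, 0, 0], 1]
    - [[0, 0, 0.05], [0, 0, 0], 1]

```text
clock: 4.03
position: [0.5303, -0.036, 0.1407]
ee_rot: [1.0, -0.022, -0.001, -0.0]
ft_force: [0.2, -0.3, 0.5]
grip_width: 1.004
```

Request:
move_arm:
  moves:
    - [[0, 0, 0], [0, 0, 0], 0.1]
    - [[0, 0, 0], [0, 0, 0], 0.1]
    - [[0, 0, 0], [0, 0, 0], 0.1]
    - [[0, 0, 0], [0, 0, 0], 0.1]
    - [[0, 0, 0], [0, 0, 0], 0.1]

```text
clock: 4.65
position: [0.5316, -0.0361, 0.143]
ee_rot: [1.0, -0.022, 0.0, 0.0]
ft_force: [-1.1, -0.4, 3.8]
grip_width: 0.18
```

```bash
python3 g.py .5297 -.0372 .1405
```

```text
t 4.65 pos [ 0.5316 -0.0361  0.143 ] units [-0.07  0.05  0.1 ] yaw -2.56 z [ 0.001 -0.    -1.   ] F [-1.1 -0.4  3.8] w 0.18
```

Request:
move_arm:
  moves:
    - [[0, 0, 0], [0, 0, 0], 0.1]
    - [[0, 0, 0], [0, 0, 0], 0.1]

```text
clock: 4.9
position: [0.5316, -0.0361, 0.143]
ee_rot: [1.0, -0.022, 0.0, 0.0]
ft_force: [-0.6, -1.0, 5.6]
grip_width: 0.181
```

```bash
python3 g.py .5297 -.0372 .1405
python3 - <<'E'
from workcell import camera
import cv2
cv2.imwrite('pics/w2.png',cv2.resize(camera('side')[130:300,260:480,::-1],None,fx=3,fy=3))
E
```

```text
t 4.9 pos [ 0.5316 -0.0361  0.143 ] units [-0.07  0.05  0.1 ] yaw -2.56 z [ 0.001 -0.    -1.   ] F [-0.6 -1.   5.6] w 0.181
```

View pics/w2.png

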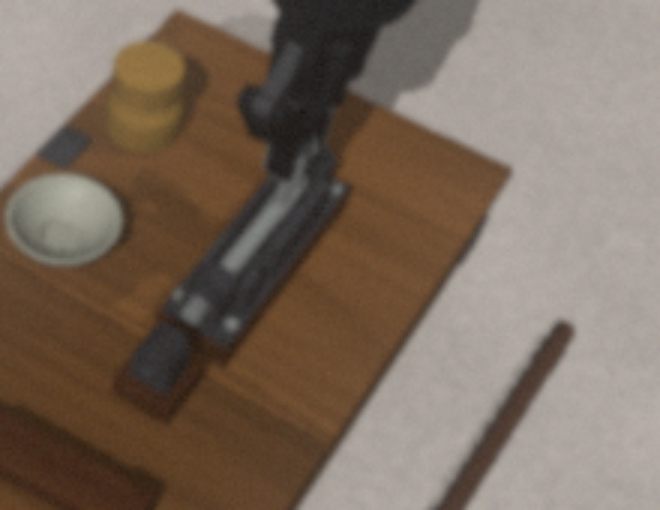

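The fingers have closed around the knob, and it didn't move from its place. Sliding along chest +y (tool -y) in steps.

Request:
move_arm:
  moves:
    - [[0, -0.3, 0], [0, 0, 0], 0.1]
    - [[0, -0.4, 0], [0, 0, 0], 0.1]
    - [[0, -0.4, 0], [0, 0, 0], 0.1]
    - [[0, -0.4, 0], [0, 0, 0], 0.1]
    - [[0, 0, 0], [0, 0, 0], 0.1]

```text
clock: 5.58
position: [0.5334, 0.0024, 0.143]
ee_rot: [1.0, -0.022, 0.0, -0.0]
ft_force: [-0.4, 2.1, 5.6]
grip_width: 0.185
```

```bash
python3 g.py .5321 .0151 .143
```

```text
t 5.58 pos [0.5334 0.0024 0.143 ] units [-0.07 -0.51 -0.  ] yaw -2.49 z [ 0.001  0.    -1.   ] F [-0.4  2.1  5.6] w 0.185
```

Request:
move_arm:
  moves:
    - [[0, -0.25, 0], [0, 0, 0], 0.1]
    - [[0, -0.25, 0], [0, 0, 0], 0.1]
    - [[0, 0, 0], [0, 0, 0], 0.1]

```text
clock: 5.95
position: [0.5339, 0.0128, 0.1429]
ee_rot: [1.0, -0.023, 0.0, 0.001]
ft_force: [-0.6, -2.4, 6.4]
grip_width: 0.183
```

Request:
move_arm:
  moves:
    - [[0, -0.08, 0], [0, 0, 0], 0.1]
    - [[0, 0, 0], [0, 0, 0], 0.1]

```text
clock: 6.2
position: [0.5339, 0.0131, 0.1429]
ee_rot: [1.0, -0.024, 0.0, 0.002]
ft_force: [-1.9, -7.6, 6.9]
grip_width: 0.188
```

Request:
move_arm:
  moves:
    - [[0, -0.08, 0], [0, 0, 0], 0.1]
    - [[0, 0, 0], [0, 0, 0], 0.1]

```text
clock: 6.45
position: [0.534, 0.0134, 0.1429]
ee_rot: [1.0, -0.024, 0.0, 0.002]
ft_force: [-1.5, -13.9, 8.3]
grip_width: 0.182
```

The stop is reached: position held at y = 0.0134 while force rose to 14 N. Next I'll ease off slightly and swing the handle along its arc.

Request:
move_arm:
  moves:
    - [[0, 0.08, 0], [0, 0, 0], 0.1]
    - [[-0.4, 0, 0.07], [0, 0, 0], 0.1]
    - [[-0.38, 0, 0.14], [0, 0, 0], 0.1]
    - [[-0.35, 0, 0.21], [0, 0, 0], 0.1]
    - [[0, 0, 0], [0, 0, 0], 0.1]

```text
clock: 7.08
position: [0.5047, 0.0144, 0.1316]
ee_rot: [1.0, -0.023, -0.001, 0.001]
ft_force: [-1.1, -8.4, 2.8]
grip_width: 0.179
```

```bash
python3 g.py .4837 .0156 .0882
```

```text
t 7.08 pos [0.5047 0.0144 0.1316] units [-0.84 -0.01  1.74] yaw -2.69 z [-0.001 -0.003 -1.   ] F [-1.1 -8.4  2.8] w 0.179
```

Request:
move_arm:
  moves:
    - [[-0.31, 0, 0.28], [0, 0, 0], 0.1]
    - [[-0.24, 0, 0.32], [0, 0, 0], 0.1]
    - [[0, 0, 0], [0, 0, 0], 0.1]

```text
clock: 7.45
position: [0.491, 0.015, 0.1162]
ee_rot: [1.0, -0.023, -0.001, 0.001]
ft_force: [-0.2, -7.8, -0.2]
grip_width: 0.187
```

Request:
move_arm:
  moves:
    - [[-0.19, 0, 0.37], [0, 0, 0], 0.1]
    - [[-0.11, 0, 0.39], [0, 0, 0], 0.1]
    - [[0, 0, 0], [0, 0, 0], 0.1]

```text
clock: 7.82
position: [0.4836, 0.0154, 0.0971]
ee_rot: [1.0, -0.023, -0.001, 0.001]
ft_force: [-0.3, -8.9, 0.4]
grip_width: 0.183
```

Request:
move_arm:
  moves:
    - [[-0.04, 0, 0.3], [0, 0, 0], 0.1]
    - [[0, 0, 0.11], [0, 0, 0], 0.1]
    - [[0, 0, 0], [0, 0, 0], 0.1]

```text
clock: 8.2
position: [0.4825, 0.0155, 0.0871]
ee_rot: [1.0, -0.023, -0.001, 0.001]
ft_force: [-1.1, -8.8, 1.0]
grip_width: 0.183
```

```bash
python3 g.py .4837 .0156 .0882
```

```text
t 8.2 pos [0.4825 0.0155 0.0871] units [ 0.05 -0.01 -0.05] yaw -2.68 z [-0.002 -0.003 -1.   ] F [-1.1 -8.8  1. ] w 0.183
```

The down stop isn't felt yet (Fz about 1 N), so I'll press on a little.

Request:
move_arm:
  moves:
    - [[0, 0, 0.1], [0, 0, 0], 0.1]
    - [[0, 0, 0], [0, 0, 0], 0.1]

```text
clock: 8.45
position: [0.4826, 0.0154, 0.0847]
ee_rot: [1.0, -0.023, -0.001, 0.001]
ft_force: [-1.2, -7.7, 0.3]
grip_width: 0.182
```

Request:
move_arm:
  moves:
    - [[0, 0, 0.1], [0, 0, 0], 0.1]
    - [[0, 0, 0], [0, 0, 0], 0.1]

```text
clock: 8.7
position: [0.4827, 0.0154, 0.0822]
ee_rot: [1.0, -0.023, -0.001, 0.001]
ft_force: [-0.9, -8.0, 0.8]
grip_width: 0.185
```

Run:
```python
from workcell import camera
import cv2,numpy as np
a=cv2.resize(camera('side')[170:300,290:420],None,fx=4,fy=4);b=cv2.resize(camera('scene')[110:240,210:280+10],None,fx=4,fy=4)
cv2.imwrite('pics/w3.png',np.hstack([a[:520],b[:520,:280]])[:,:,::-1])
cv2.imwrite('pics/w3w.png',camera('wrist')[:,:,::-1])
```

```text
(no output)
```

View pics/w3w.png

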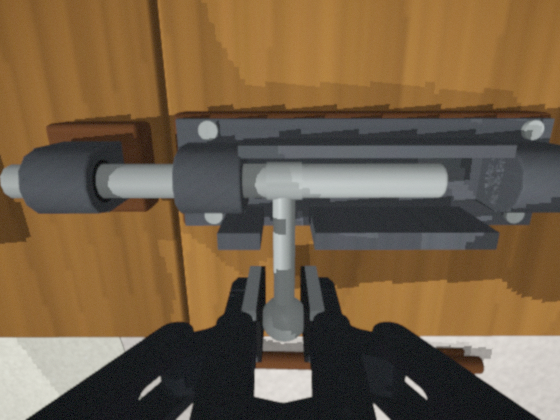

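The rod passes through the keeper, and the stem is in the notch, with the knob at (284,318). Now checking which handle angle fits that pixel.

Run:
```python
from h import *
yaw=-.0439;c,s=np.cos(yaw),np.sin(yaw)
for th in(1.2,1.3,1.4,1.5,1.571):
    x=-.03-.055*np.sin(th);z=.104+.055*np.cos(th);w=np.array([.5367+c*(x+.03),.0149+s*(x+.03),z]);r=[]
    for n in('wrist','side'):
        i=camera_info(n);p=R.from_quat(i['rotation']).inv().apply(w-i['origin']);r+=list((p[:2]/p[2]*i['fx']+[i['cx'],i['cy']]).round(1))+[round(9e-3/p[2]*i['fx'],1)]
    print(th,w.round(4),r)
i=camera_info('wrist');w=np.array([.5367,.0149,.104]);p=R.from_quat(i['rotation']).inv().apply(w-i['origin']);print((p[:2]/p[2]*i['fx']+[i['cx'],i['cy']]))
```

```text
1.2 [0.4855 0.0171 0.1239] [np.float64(276.7), np.float64(337.8), np.float64(26.2), np.float64(366.9), np.float64(225.4), np.float64(5.7)]
1.3 [0.4838 0.0172 0.1187] [np.float64(276.9), np.float64(332.3), np.float64(25.1), np.float64(367.3), np.float64(227.9), np.float64(5.7)]
1.4 [0.4826 0.0173 0.1133] [np.float64(277.1), np.float64(325.7), np.float64(24.1), np.float64(367.3), np.float64(230.2), np.float64(5.7)]
1.5 [0.4819 0.0173 0.1079] [np.float64(277.3), np.float64(318.4), np.float64(23.1), np.float64(367.0), np.float64(232.5), np.float64(5.6)]
1.571 [0.4818 0.0173 0.104 ] [np.float64(277.4), np.float64(312.8), np.float64(22.5), np.float64(366.7), np.float64(233.9), np.float64(5.6)]
[276.03957203 178.24766928]
```

View pics/w3.png

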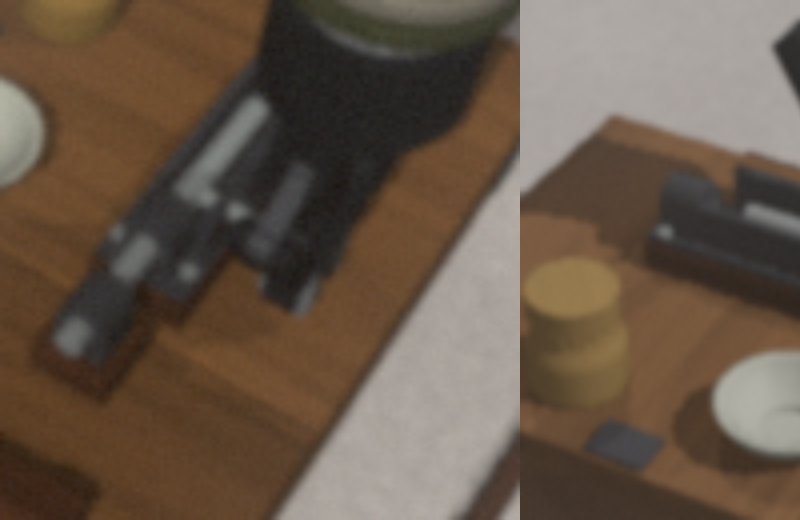

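The pixel fits about 1.5–1.55 rad, so the handle is nearly level. I'll keep pressing gently until it meets the stop.

Request:
move_arm:
  moves:
    - [[0, 0, 0.1], [0, 0, 0], 0.1]
    - [[0, 0, 0], [0, 0, 0], 0.1]

```text
clock: 9.1
position: [0.4829, 0.0154, 0.0802]
ee_rot: [1.0, -0.023, -0.0, 0.001]
ft_force: [-1.9, -9.2, 4.9]
grip_width: 0.183
```

Request:
move_arm:
  moves:
    - [[0, 0, 0.1], [0, 0, 0], 0.1]
    - [[0, 0, 0], [0, 0, 0], 0.1]

```text
clock: 9.35
position: [0.4836, 0.0154, 0.0782]
ee_rot: [1.0, -0.023, 0.0, 0.001]
ft_force: [-2.4, -9.4, 8.0]
grip_width: 0.184
```

Request:
move_arm:
  moves:
    - [[0, 0, 0.1], [0, 0, 0], 0.1]
    - [[0, 0, 0], [0, 0, 0], 0.1]

```text
clock: 9.6
position: [0.4842, 0.0154, 0.0765]
ee_rot: [1.0, -0.023, 0.001, 0.002]
ft_force: [-2.9, -9.2, 14.5]
grip_width: 0.185
```

The handle is on its stop (Fz 14.5 N with the tool stalling). Releasing.

Request:
move_arm:
  moves:
    - [[0, 0.08, 0], [0, 0, 0], 0.1]
    - [[0, 0, 0], [0, 0, 0], 0.8]
    - [[0, 0, 0], [0, 0, 0], 0.8]
    - [[0, 0, 0], [0, 0, 0], 0.8]
    - [[0, 0, 0], [0, 0, 0], 0.8]

```text
clock: 10.22
position: [0.4831, 0.0162, 0.0752]
ee_rot: [1.0, -0.022, -0.0, -0.0]
ft_force: [-0.4, 0.5, -0.1]
grip_width: 0.802
```

Request:
move_arm:
  moves:
    - [[0, 0, -0.5], [0, 0, 0], 0.8]
    - [[0, 0, -0.8], [0, 0, 0], 0.8]
    - [[0, 0, -1], [0, 0, 0], 0.8]
    - [[0, 0, -1], [0, 0, 0], 0.8]
    - [[0, 0, -1], [0, 0, 0], 0.8]

```text
clock: 10.85
position: [0.4832, 0.0163, 0.1845]
ee_rot: [1.0, -0.022, 0.0, 0.0]
ft_force: [1.0, 0.0, 0.1]
grip_width: 0.8
```

Request:
move_arm:
  moves:
    - [[-0.5, 0, -1], [0, 0, 0], 0.8]
    - [[-0.5, 0, -0.5], [0, 0, 0], 0.8]
    - [[0, 0, 0], [0, 0, 0], 0.8]

```text
clock: 11.22
position: [0.4584, 0.0174, 0.2219]
ee_rot: [1.0, -0.022, 0.001, 0.0]
ft_force: [0.3, -0.3, -0.8]
grip_width: 0.801
```

```bash
python3 g.py .4837 .0156 .0882;python3 - <<'E'
from h import *
from workcell import camera
import cv2
yaw=-.0439;c,s=np.cos(yaw),np.sin(yaw)
for n in('wrist','side','scene'):
    i=camera_info(n);cv2.imwrite(f'pics/f_{n}.png',camera(n)[:,:,::-1])
    for th in(1.3,1.45,1.571):
        d=-.055*np.sin(th);w=np.array([.5367+c*d,.0149+s*d,.104+.055*np.cos(th)])
        p=R.from_quat(i['rotation']).inv().apply(w-i['origin']);print(n,th,(p[:2]/p[2]*i['fx']+[i['cx'],i['cy']]).round(1))
a=cv2.imread('pics/f_wrist.png');b=cv2.imread('pics/f_side.png')[150:310,270:430];
cv2.imwrite('pics/fin.png',np.hstack([cv2.resize(a,(400,300)),cv2.resize(b,(300,300))]))
E
```

```text
t 11.22 pos [0.4584 0.0174 0.2219] units [1.   0.02 5.35] yaw -2.55 z [ 0.003 -0.001 -1.   ] F [ 0.3 -0.3 -0.8] w 0.801
wrist 1.3 [280.7 177.8]
wrist 1.45 [280.8 177.4]
wrist 1.571 [280.8 176. ]
side 1.3 [367.3 227.9]
side 1.45 [367.2 231.4]
side 1.571 [366.7 233.9]
scene 1.3 [304.3 151.9]
scene 1.45 [304.5 154.9]
scene 1.571 [304.4 157.5]
```

View pics/fin.png

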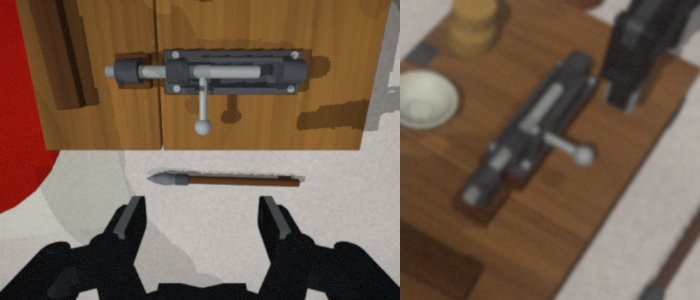

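The rod is through the keeper, the stem is in the notch, and the fingers are clear. In the side view the knob is at about (367.6,233.2), against (366.7,233.9) for level. One triangulated check on the height follows.

Run:
```python
from h import *
import cv2
pt={}
for n,(u,v) in dict(side=(367,233),scene=(304,157)).items():
    g=cv2.cvtColor(cv2.imread(f'pics/f_{n}.png'),cv2.COLOR_BGR2LAB)
    a=cv2.imread(f'pics/f_{n}.png').astype(int);x0,y0=u-12,v-12
    cr=a[y0:v+13,x0:u+13];m=((cr.max(2)-cr.min(2)<30)&(cr.mean(2)>70)).astype(np.uint8)
    m=cv2.morphologyEx(m,cv2.MORPH_OPEN,np.ones((7,7),np.uint8) if n=='side' else np.ones((5,5),np.uint8))
    k,l,st,ce=cv2.connectedComponentsWithStats(m)
    print(n,st[1:,[2,3,4]].tolist(),(ce[1:]+[x0,y0]).round(1).tolist())
    j=1+np.argmin(np.linalg.norm(ce[1:]-12,axis=1));pt[n]=ce[j]+[x0,y0]
x,e=tri(('scene',pt['scene']),('side',pt['side']));print('knob',x.round(4),'miss mm',np.round(np.array(e)*1e3,2))
cv2.imwrite('pics/fs.png',np.hstack([cv2.resize(cv2.imread(f'pics/f_{n}.png')[v-30:v+30,u-35:u+35],(400,343),interpolation=2) for n,u,v in(('scene',304,157),('side',367,233))]))
```

```text
side [[11, 10, 103]] [[367.0, 232.5]]
scene [[25, 19, 409], [6, 4, 23]] [[304.9, 152.9], [294.6, 167.6]]
knob [0.4811 0.019  0.1134] miss mm [2.07 2.07]
```

View pics/fs.png

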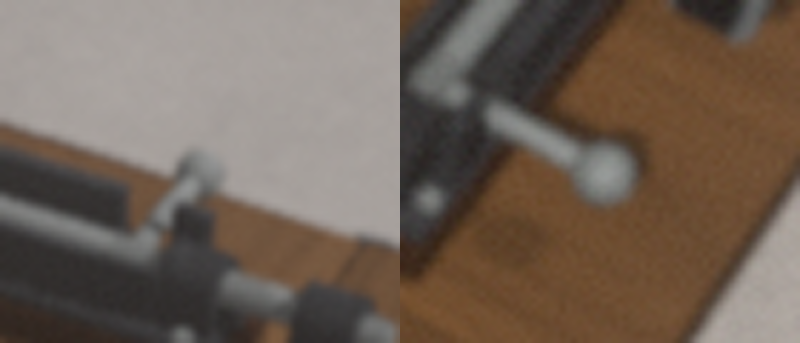

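Both views put the knob about 1 px above the level prediction (roughly 1.52 rad, at the edge of calibration error). There's time to spare, so I'll press the knob down from above with shut fingers. The height at contact will also measure how level it is.

Request:
move_arm:
  moves:
    - [[0.94, 0, 0], [0, 0, 0], 0]
    - [[0, 0, 0.5], [0, 0, 0], 0]
    - [[0, 0, 0.7], [0, 0, 0], 0]
    - [[0, 0, 0.8], [0, 0, 0], 0]
    - [[0, 0, 0.8], [0, 0, 0], 0]

```text
clock: 12.0
position: [0.4806, 0.0162, 0.1483]
ee_rot: [1.0, -0.022, -0.001, 0.0]
ft_force: [0.1, -0.0, 0.5]
grip_width: -0.0
```

Request:
move_arm:
  moves:
    - [[0, 0, 0.8], [0, 0, 0], 0]
    - [[0, 0, 0.2], [0, 0, 0], 0]
    - [[0, 0, 0], [0, 0, 0], 0]

```text
clock: 12.38
position: [0.4812, 0.0163, 0.125]
ee_rot: [1.0, -0.022, -0.0, 0.0]
ft_force: [0.3, -0.5, 0.8]
grip_width: 0.0
```

```bash
python3 g.py .4818 .0173 .113
```

```text
t 12.38 pos [0.4812 0.0163 0.125 ] units [ 0.02 -0.04  0.48] yaw -2.55 z [-0.001 -0.    -1.   ] F [ 0.3 -0.5  0.8] w 0.0
```

Request:
move_arm:
  moves:
    - [[0, 0, 0.2], [0, 0, 0], 0]
    - [[0, 0, 0.1], [0, 0, 0], 0]
    - [[0, 0, 0], [0, 0, 0], 0]

```text
clock: 12.75
position: [0.4816, 0.0162, 0.1178]
ee_rot: [1.0, -0.022, 0.0, 0.0]
ft_force: [0.1, 0.5, 0.3]
grip_width: 0.006
```

Request:
move_arm:
  moves:
    - [[0, 0, 0.1], [0, 0, 0], 0]
    - [[0, 0, 0], [0, 0, 0], 0]

```text
clock: 13.0
position: [0.4816, 0.0162, 0.1152]
ee_rot: [1.0, -0.022, -0.0, 0.0]
ft_force: [-0.9, 0.4, -0.1]
grip_width: 0.006
```

Request:
move_arm:
  moves:
    - [[0, 0, 0.1], [0, 0, 0], 0]
    - [[0, 0, 0], [0, 0, 0], 0]

```text
clock: 13.25
position: [0.4818, 0.0162, 0.1129]
ee_rot: [1.0, -0.022, 0.0, 0.0]
ft_force: [0.5, 0.6, 1.4]
grip_width: 0.001
```

Request:
move_arm:
  moves:
    - [[0, 0, 0.1], [0, 0, 0], 0]
    - [[0, 0, 0], [0, 0, 0], 0]

```text
clock: 13.5
position: [0.482, 0.0162, 0.1116]
ee_rot: [1.0, -0.022, 0.0, 0.0]
ft_force: [-6.0, -1.0, 16.6]
grip_width: -0.003
```

Request:
move_arm:
  moves:
    - [[0, 0, 0.1], [0, 0, 0], 0]
    - [[0, 0, 0], [0, 0, 0], 0]

```text
clock: 13.75
position: [0.4821, 0.0163, 0.1105]
ee_rot: [1.0, -0.022, 0.0, 0.001]
ft_force: [-15.3, -1.3, 34.5]
grip_width: -0.0
```

The knob is firmly on its stop, with its top at z of about 0.112 (0.113 expected when level). Retreating.

Request:
move_arm:
  moves:
    - [[0, 0, -0.4], [0, 0, 0], 0]
    - [[0, 0, -1], [0, 0, 0], 0]
    - [[0, 0, -1], [0, 0, 0], 0]
    - [[0, 0, -1], [0, 0, 0], 0]
    - [[-0.5, 0, -1], [0, 0, 0], 0]

```text
clock: 14.38
position: [0.4692, 0.0168, 0.2184]
ee_rot: [1.0, -0.022, -0.0, -0.0]
ft_force: [0.3, -0.1, 0.2]
grip_width: 0.001
```

Request:
move_arm:
  moves:
    - [[-0.5, 0, -0.5], [0, 0, 0], 0]
    - [[0, 0, 0], [0, 0, 0], 0]
    - [[0, 0, 0], [0, 0, 0], 0]

```text
clock: 14.75
position: [0.4567, 0.0172, 0.2297]
ee_rot: [1.0, -0.022, -0.0, 0.0]
ft_force: [0.8, -0.2, 0.0]
grip_width: -0.003
```

```bash
python3 g.py .4818 .0173 .113
python3 - <<'E'
from workcell import camera
import cv2,numpy as np
a=cv2.resize(camera('side')[130:330,190:440],None,fx=1.6,fy=1.6);b=cv2.resize(camera('scene')[120:280,160:410],None,fx=1.6,fy=1.6)
b=cv2.copyMakeBorder(b,0,a.shape[0]-b.shape[0],0,0,cv2.BORDER_CONSTANT)
cv2.imwrite('pics/end.png',np.hstack([a,b])[:,:,::-1])
E
```

```text
t 14.75 pos [0.4567 0.0172 0.2297] units [ 1.   -0.05  4.67] yaw -2.57 z [-0. -0. -1.] F [ 0.8 -0.2  0. ] w -0.003
```

View pics/end.png

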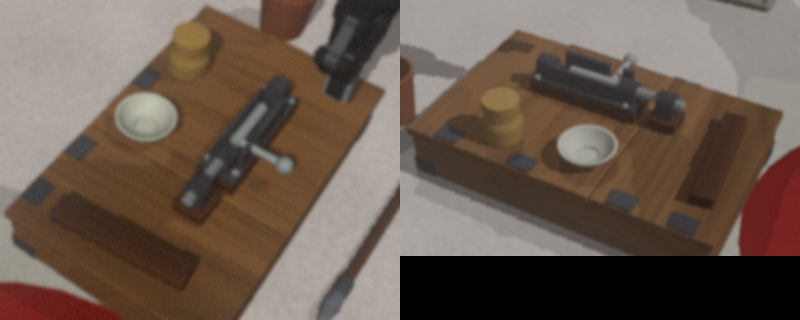

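In both views the bolt is through the keeper, the handle is level in the notch, the jar, dish and paperweight haven't moved, and the arm is clear.

```bash
python3 -c "
from workcell import *
print(hand_in())"
```

```text
the job is handed in; nothing more can be done
None
```

The chest is locked: the bolt is fully across into the keeper, the handle lies level in the notch, and I let go of it. I handed the job in at about 15 s of the 35 s allowed.

- **Bolt:** I gripped the knob and slid it until the tool stopped advancing and the force rose to 14 N. The last pictures show the rod's tip through the keeper.
- **Handle:** I swung it down into the notch to its stop and released it. Two camera views then put the knob about 1 pixel high (roughly 1.52 rad, near the limit of the calibration). To settle that, I pressed it down with shut fingers. It stood firm at up to 34.5 N, with its top at about z = 0.112 m against 0.113 m expected when level.
- **Disagreements:** An automatic triangulation of the knob after release gave z = 0.113 m instead of 0.104 m. Its colour mask had merged with the table, so I discarded it. While gripping, the jaw reading was about 15 mm on the 18 mm ball, but the grip held.
- **Other objects:** In the last pictures the jar, dish and paperweight look where they started, judged by eye. The arm was clear of everything and the force reading was near zero.

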